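Lock off the bench sander and prove it dead

ROBOT

A 6-joint arm with a two-finger parallel gripper is mounted at the origin on the work surface. World frame = base frame: x ahead of the robot, y to its left, z up, the work surface at z = 0. Lengths are in m, angles in rad, forces in N, time in s.
With the tool pointing down it reaches from about 0.35 to 0.975 m from the base axis. Payload 7.1 kg.
Tool frame: the origin (TCP) lies midway between the tips of the shut fingers; the grasp point (between the pads) lies 19 mm behind it; z points along the fingers, y is the line along which they close (so a half turn about z gives the same grasp; the last joint's range is limited). The gripper opens to 88 mm and grips with 3 to 60 N. Pads are 20 mm wide; open, the fingers measure 115 mm over their backs; the gripper's body (75 mm by 178 mm) begins 61 mm behind the grasp point.
Start: joints at [1.159, 0.423, 1.63, -0, 1.089, -0.019], TCP at [0.239, 0.577, 0.223] pointing down, gripper open.
Joint ranges: [-3, 3], [-0.9, 2.11], [0.09, 2.58], [-1.31, 4.45], [0.11, 2.69], [-2.54, 2.54]. Speed limits (rad/s): [2.39, 2.39, 3.01, 3.14, 3.14, 3.14].

INTERFACE

Orientations are given as a unit quaternion [w, x, y, z].
In Python, from station import move_pose, movel, movej, command_gripper, wait, inverse_kinematics, read_camera, camera_info, MotionError, job_done, get_time, get_joint_pos, get_qvel, get_effort, get_tcp_pos, get_ee_rot, get_ft_force, get_ft_torque, get_grip_width, get_finger_force gives the robot as it stands. Calls block until the motion is done:
- move_pose(position, orientation): joint-space move of the TCP to a pose.
- movel(position, frame=None, v=0.15, until_force=None): straight line of the TCP; frame=None keeps the orientation; v is the mean speed in m/s. With until_force (N) it stops when the force on the tool has changed by that much, and returns True; else False.
- movej(angles): joint-space move.
- command_gripper(opening): opening from 0.0 (shut) to 1.0 (fully open); the grip force is fixed at half the most; returns when the fingers have stopped.
- wait(seconds).
- inverse_kinematics(position, orientation): joint angles nearest the present ones, or None.
- read_camera(name): name is "scene" or "top"; returns the picture (480x640x3 uint8, red, green, blue); there is no depth.
- camera_info(name): a dict with "intrinsics" (3x3 intrinsics, pixels), "dist" ([k1, k2, p1, p2, k3] as OpenCV has them; the pictures are not rectified), "T" (4x4, takes a point from camera to world coordinates). Camera axes: x right, y up, looking along -z (the intrinsics and any distortion apply to the point x, -y, -z); pixel columns grow to the right and rows downward; lengths in m; the calibration is good to about 2 mm. A picture is of the moment at which its call begins. camera_info takes no time and is no camera call.
A pose or a line that the arm cannot do raises MotionError and nothing moves.
- job_done(): hands the job in; it is judged then, once.
Readings, each from a call of its own:
- get_time(): time.
- get_joint_pos(): joint angles.
- get_qvel(): joint speeds.
- get_effort(): joint torques, N m.
- get_tcp_pos(): TCP position.
- get_ee_rot(): TCP orientation.
- get_ft_force(): force on the tool from outside, world axes, zero at the start.
- get_ft_torque(): the same for the moment, N m.
- get_grip_width(): opening from 0.0 (shut) to 1.0 (fully open).
- get_finger_force(): force on a finger pad.
Only numpy, scipy, OpenCV 4.12 (cv2) and the standard library are available. Lean on these libraries where they do the work, as an engineer would, in place of code of your own. Each camera call takes 0.05 s, during which the arm holds its last target. There are 200 camera calls.

TASK

Make the bench sander safe before its disc is changed: turn the isolator handle on the flat grey box a quarter turn anticlockwise to off, then swing the box's steel lockout hasp fully out for the padlock. Then prove the sander dead: pull the mushroom pull-knob on the tilted control box out until it clicks, let go so that it stays out on its own, and push it back fully home. Leave the isolator off and the hasp out, and do not disturb the other things on the bench.

Things in the scene. Friction and masses are not known exactly. Their poses are not given: they have to be found in the camera images.
- iso_box: Isolator box: grey box with aluminium top plate, fixed flat on the bench, 160 (x) x 150 (y) x 70 mm high. Origin under its centre; x runs from its hasp edge (nearer the robot) to its far edge, z up.
- isolator_axis (a point): Point on the isolator's turning axis at the box's top face; axes as the box. Above it a black handle: round hub 52 mm across, then a straight bar 80 mm long, 20 mm wide, occupying 18 to 46 mm above this point. The bar reaches 46 mm from the axis one way, 34 mm the other; at joint 0 it lies along x, longer end to +x.
- isolator (a joint): Isolator handle, rad: 0 = on, 1.571 = off, anticlockwise seen from above; stops at both ends. Over-centre spring: turning takes up to about 0.22 N m (at 0.2 to 0.4 rad), no torque at 0.785; beyond that it snaps to off by itself when released, before it back to on.
- hasp_pivot (a point): Vertical pivot axis of the hasp, at the box's top face (70 mm above the bench), by its hasp edge: 87 mm towards -x and 50 mm towards +y from isolator_axis. Axes as the box.
- hasp_pin (a point): Centre line of the hasp's upright steel grip pin, 21 mm above the box's top face; pin 13 mm across, from 6 to 36 mm above that face. It stands 70 mm from the pivot on a flat steel arm 18 mm wide and 4 mm thick that has a dark padlock eye.
- hasp (a joint): Hasp angle, rad: 0 = folded along the box's edge (arm from pivot to the box's -y), 1.571 = fully out at its stop, arm to the box's -x; clockwise seen from above. Starts within 0 to 0.25. Light friction, stays where left.
- pod_head: Control box: grey, on a dark steel stand, its face 160 (x, up the slope) x 200 mm (y, level) leaning 35 degrees. Origin at the face's centre, z out of the face. A guard hoop of 10 mm round steel bar crosses level at x = +53 mm, 115 mm above the face; it blocks a gripper coming straight down. The black disc (34 mm wide, 14 high) at x -13, y -52 is a fixed dial.
- pull_seat (a point): Where the pull-knob's axis meets the box face; z is the pull direction, 35 degrees from vertical; axes as pod_head. Black mushroom head 32 mm across, 16 mm thick (straight side in its middle 8 mm), on a 14 mm steel stem. Home, its top stands 36 to 58 mm above this point: hand-screwed, differs every time and is not measured; find it by touch.
- pull_knob (a joint): Pull-knob travel, m: 0 = home, 0.016 = out, solid stops at both ends. Over-centre detent: pulling takes about 5 N at first, up to about 11 N near 2 to 3 mm, none at 8 mm; beyond that it snaps out by itself when released and stays. Pushing back likewise takes up to about 11 N, then it snaps home.
- padlock_mid (a point): Bystander: brass padlock lying flat, body 40 x 45 x 20 mm with steel shackle; centre of its body.
- offcut_mid (a point): Bystander: pine offcut 50 x 180 x 40 mm; its centre.
- screwdriver_grip (a point): Bystander: screwdriver lying flat, black handle; middle of its handle.
- glue_mid (a point): Bystander: white glue bottle, 56 mm across, 150 mm tall, standing; its centre.
- tape_mid (a point): Bystander: grey tape measure 65 x 62 x 34 mm; its centre.
- tin_mid (a point): Bystander: open steel tin 72 mm across, 70 mm tall; its centre.
- square_mid (a point): Bystander: try square lying flat, stock 110 mm, blade 150 mm long; middle of its stock.

How it is judged:
On the way, in this order (a step that is already met when the one before it is completed fails the run):
1. the isolator handle is turned fully to off (value of joint isolator above 1.45 rad), for 0.2 s.
2. the hasp is swung out, with the isolator off (value of joint isolator above 1.45 rad and value of joint hasp above 1.2 rad), for 0.2 s.
3. the pull-knob stays out at its detent, let go, with the isolator off and the hasp out (all of step 2 and value of joint pull_knob above 0.0135 m and contact force between the fingers and anything else below 0.5 N), for 0.2 s.
4. the pull-knob is pushed back fully home (value of joint pull_knob below 0.002 m), for 0.2 s.
At the end, for the whole second after the job is handed in: The isolator is off (joint above 1.45 rad of 1.571), the hasp is out (above 1.2 rad of 1.571), the pull-knob is home (under 2 mm of travel), and all three are at rest (all of step 2 and value of joint pull_knob below 0.002 m and velocity of joint isolator between -0.05 and 0.05 rad/s and velocity of joint hasp between -0.05 and 0.05 rad/s and velocity of joint pull_knob between -0.05 and 0.05 m/s); the robot touches nothing.
It fails at once if the pull-knob is pulled out (over 8 mm) while the isolator is not off (under 1.2 rad) (value of joint pull_knob above 0.008 m and value of joint isolator below 1.2 rad).
It fails at once if a bystander on the bench is moved by more than 30 mm (distance of any of padlock_mid, offcut_mid, screwdriver_grip, glue_mid, tape_mid, tin_mid, square_mid from where it was at the start of the episode above 0.03 m).
It also fails if it takes over 72 s, if anything falls off the work surface, if the arm or the gripper's body presses on something with over 40 N, if the wrist force passes 120 N, or if a joint passes its speed limit or range.

## Working session

There is one attempt and no reset: what is moved stays moved. The work goes in short steps, each a Python script; the robot and the scene stay as the last script left them, time stands still between calls to the robot, and variables do not carry over. Pictures are saved under pics/ and viewed, at most 10 in all, crops included, and the job is handed in when it is done.

```bash
mkdir -p pics; ls; python3 - <<'E'
from station import *
import cv2,numpy as np
for n in("scene","top"):
    cv2.imwrite(f"pics/{n}0.png",cv2.cvtColor(read_camera(n),cv2.COLOR_RGB2BGR))
    i=camera_info(n);print(n,np.round(i["intrinsics"],1).tolist(),i["dist"],np.round(i["T"],4).tolist())
print(get_time(),get_ee_rot())
E
```

```text
pics
scene [[621.9, 0.0, 304.4], [0.0, 621.9, 224.5], [0.0, 0.0, 1.0]] [0.03477331 0.         0.         0.         0.        ] [[-0.7503, -0.4539, 0.4806, 1.1919], [0.6609, -0.5009, 0.5588, 0.7451], [-0.0129, 0.7369, 0.6759, 0.9797], [0.0, 0.0, 0.0, 1.0]]
top [[558.3, 0.0, 316.8], [0.0, 558.3, 235.0], [0.0, 0.0, 1.0]] [0.00977226 0.         0.         0.         0.        ] [[0.0573, 0.9696, -0.238, 0.2941], [-0.9984, 0.0549, -0.0164, 0.0015], [-0.0029, 0.2386, 0.9711, 1.196], [0.0, 0.0, 0.0, 1.0]]
0.1 [-1.41821409e-04  1.95138432e-01  9.80775470e-01 -6.71195514e-04]
```

View pics/scene0.png

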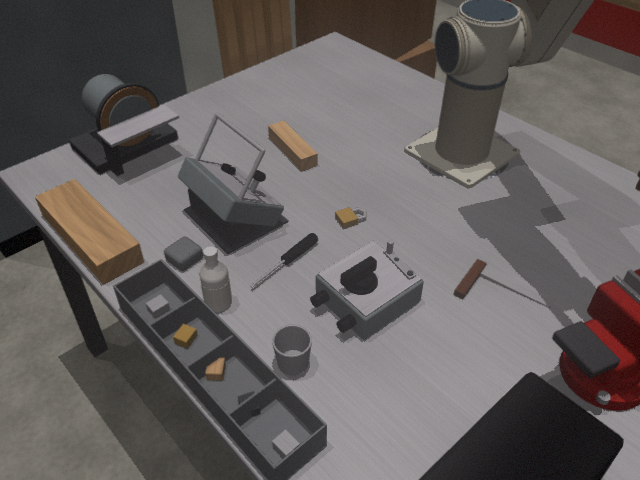

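View pics/top0.png

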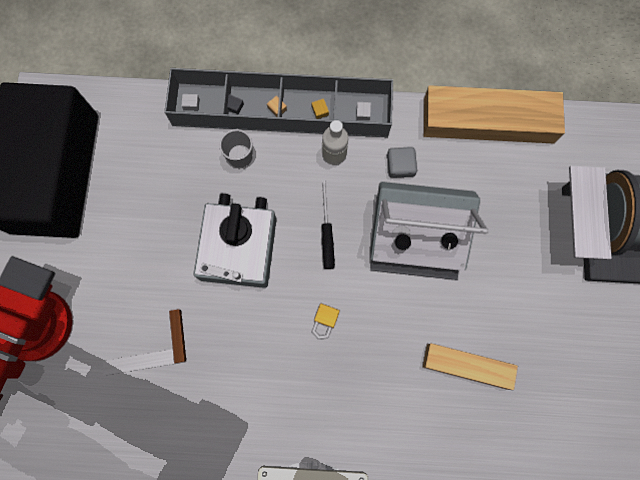

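The scene view shows the isolator box at about (370,290) and the control box at (235,185). In the top view the isolator is at (235,230) with its hasp edge near row 270, and the control-box knobs are at (403,242) and (450,240). I'll enlarge these for detail.

```bash
python3 - <<'E'
import cv2,numpy as np
t=cv2.imread("pics/top0.png");s=cv2.imread("pics/scene0.png")
r=lambda a:cv2.resize(a,(400,400) if 0 else None,fx=1,fy=1)
a=cv2.resize(t[185:295,185:285],(400,440),interpolation=3)
b=cv2.resize(t[175:285,365:495],(400,338),interpolation=3)
c=np.zeros((440,800,3),np.uint8);c[:,:400]=a;c[:338,400:]=b
cv2.imwrite("pics/c1.png",c)
a=cv2.resize(s[235:340,305:430],(400,336),interpolation=3)
b=cv2.resize(s[110:240,175:295],(400,433),interpolation=3)
c=np.zeros((440,800,3),np.uint8);c[:336,:400]=a;c[:433,400:]=b
cv2.imwrite("pics/c2.png",c)
E
```

```text
(no output)
```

View pics/c1.png

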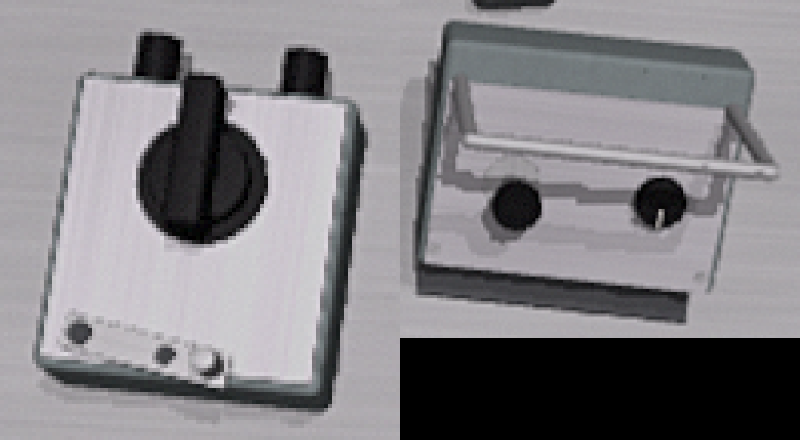

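View pics/c2.png

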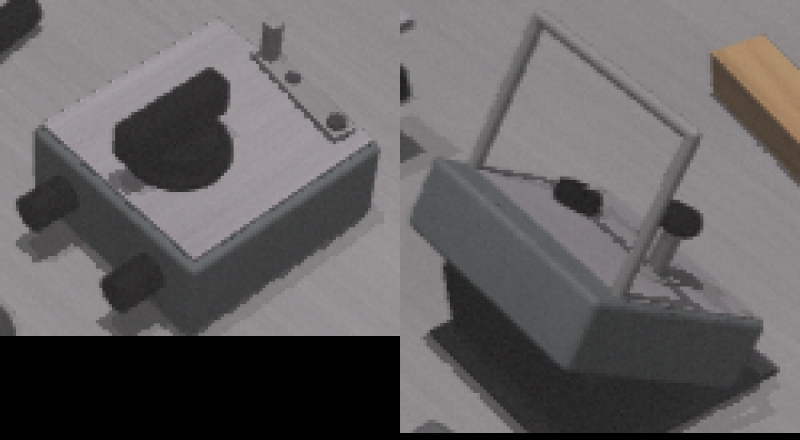

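The crops show these points:
- **Isolator:** handle on, pointing to the far side.
- **Hasp:** pivot at left (78,330) and pin at (207,357), folded.
- **Pull-knob:** at (517,205).
- **Dial:** has a white mark, at (659,203).
- **Hoop:** bar ends at (468,138) and (772,172).

Next I'll fit the poses from both views.

```bash
cat > fit.py <<'E'
import cv2,numpy as np
from scipy.optimize import least_squares
from scipy.spatial.transform import Rotation as R
from station import camera_info
C={n:camera_info(n) for n in("scene","top")}
def proj(n,P):
    c=C[n];p=np.linalg.inv(c["T"])@np.append(P,1)
    q=np.array([[p[0],-p[1],-p[2]]])
    return cv2.projectPoints(q,np.zeros(3),np.zeros(3),np.array(c["intrinsics"]),np.array(c["dist"]))[0].ravel()
def solve(model,obs,x0,name):
    f=lambda x:np.concatenate([proj(c,model(x)[k])-uv for c,k,uv in obs])
    s=least_squares(f,x0,loss="soft_l1",x_scale=np.maximum(abs(np.array(x0)),.02))
    print(name,np.round(s.x,4).tolist())
    for (c,k,_),r in zip(obs,f(s.x).reshape(-1,2)):print("  ",c,k,np.round(r,1))
    return s.x
E
cat > run_fit.py <<'E'
from fit import *
T=lambda u,v:(185+u/4,185+v/4); S=lambda u,v:(305+u/3.2,235+v/3.2)
def iso(x):
    X,Y,yaw,ax,ay,h,ins=x; A=R.from_euler("z",yaw).as_matrix();o=np.array([X,Y,0.07])
    w=lambda a,b,c=0:o+A@[a,b,c]
    d={"fl":w(.08-ins,.075-ins),"fr":w(.08-ins,-.075+ins),"nr":w(-.08+ins,-.075+ins),"nl":w(-.08+ins,.075-ins),
     "hub":w(ax,ay,.018),"piv":w(ax-.087,ay+.05,.006),
     "pin":w(ax-.087-.07*np.sin(h),ay+.05-.07*np.cos(h),.036)}
    d["hend"]=w(ax+.046,ay,.046)
    return d
obs=[("top","fl",T(80,75)),("top","fr",T(357,103)),("top","nr",T(330,392)),("top","nl",T(38,357)),
("top","hub",T(202,183)),("top","piv",T(78,330)),("top","pin",T(207,354)),("top","hend",T(205,77)),
("scene","fr",S(42,125)),("scene","fl",S(193,262)),("scene","nl",S(375,142)),("scene","nr",S(218,20)),
("scene","piv",S(337,119)),("scene","pin",S(272,25))]
a=solve(iso,obs,[.56,.15,-.1,.017,0,.1,.002],"iso")
m=iso(a);print({k:np.round(m[k],4).tolist() for k in("hub","piv","pin")})
T=lambda u,v:(365+(u-400)/3.077,175+v/3.077); S=lambda u,v:(175+(u-400)/3.333,110+v/3.333)
def pod(x):
    X,Y,Z,yaw,a,b,h,hw,tilt=x;A=R.from_euler("ZY",[yaw,-tilt]).as_matrix();o=np.array([X,Y,Z])
    w=lambda a,b,c=0:o+A@[a,b,c]
    return {"ul":w(.08,.1),"ur":w(.08,-.1),"ll":w(-.08,.1),"lr":w(-.08,-.1),"dial":w(-.013,-.052,.014),
     "hl":w(.053,hw,.115),"hr":w(.053,-hw,.115),"knob":w(a,b,h-.008),"seat":w(a,b)}
obs=[("top","ul",T(450,75)),("top","ur",T(737,105)),("top","ll",T(424,264)),("top","lr",T(706,290)),
("top","hl",T(468,138)),("top","hr",T(772,172)),("top","knob",T(517,205)),("top","dial",T(659,203)),
("scene","ul",S(598,305)),("scene","ur",S(440,160)),("scene","ll",S(760,322)),
("scene","hl",S(695,138)),("scene","hr",S(537,18)),("scene","knob",S(683,218)),("scene","dial",S(580,192))]
b=solve(pod,obs,[.55,-.2,.15,-.1,-.02,.05,.045,.08,.611],"pod")
m=pod(b);print({k:np.round(m[k],4).tolist() for k in("knob","seat","hl","hr")})
E
python3 run_fit.py
```

```text
iso [0.5464, 0.1908, -0.0567, 0.0226, -0.0009, 0.0903, 0.0037]
   top fl [ 1.  -0.9]
   top fr [-1.2 -0.5]
   top nr [-4.4 -1.3]
   top nl [-0.5 -0.3]
   top hub [-0.6 -1.7]
   top piv [0.6 1.4]
   top pin [-0.4 -0.2]
   top hend [-0.  -0.6]
   scene fr [-0.9 -2.2]
   scene fl [ 0.1 -1.3]
   scene nl [ 0.7 -1.7]
   scene nr [ 0.4 -2.6]
   scene piv [ 0.5 -0.3]
   scene pin [-0.3 -2.3]
{'hub': [0.5689, 0.1886, 0.088], 'piv': [0.4849, 0.2434, 0.076], 'pin': [0.4746, 0.1742, 0.106]}
pod [0.5861, -0.1976, 0.0944, -0.0448, -0.0115, 0.0463, 0.0546, 0.0893, 0.613]
   top ul [ -1.2 -11.3]
   top ur [  6.6 -11.4]
   top ll [-2.2  0.6]
   top lr [2.1 1.7]
   top hl [-0.2  1. ]
   top hr [-0.  -0.4]
   top knob [-0.4  0.3]
   top dial [0.7 0.5]
   scene ul [-0.1 -0.3]
   scene ur [-2.3 -0.8]
   scene ll [2.6 1.6]
   scene hl [-0.1  0.8]
   scene hr [0.3 0.5]
   scene knob [-0.6 -0.1]
   scene dial [ 0.3 -0.1]
{'knob': [0.552, -0.1498, 0.1259], 'seat': [0.5787, -0.151, 0.0878], 'hl': [0.5673, -0.1074, 0.219], 'hr': [0.5593, -0.2858, 0.219]}
```

```bash
cat > h.py <<'E'
from station import *
import numpy as np
from scipy.spatial.transform import Rotation as R
def down(psi):  # tool z down, tool y (closing line) at world angle psi
    y=np.array([np.cos(psi),np.sin(psi),0]);z=np.array([0,0,-1.])
    return quat(y,z)
def quat(y,z):
    q=R.from_matrix(np.c_[np.cross(y,z),y,z]).as_quat();return [q[3],q[0],q[1],q[2]]
E
cat > iso.py <<'E'
from h import *
ax=np.array([.569,.1886]);yaw=-.057
A=R.from_quat(np.roll(get_ee_rot(),-1)).as_matrix();print("tool y",A[:,1])
for s in(0,np.pi):
    print(s,[None if (q:=inverse_kinematics([*ax,.095],down(yaw+np.pi/2+s+d))) is None else np.round(q,2).tolist() for d in(0,.8,1.65)])
E
python3 iso.py
```

```text
tool y [ 0.38277378  0.92384108 -0.00137193]
0 [[0.3, 0.55, 1.76, -0.0, 0.82, -1.21], [0.3, 0.55, 1.76, -0.0, 0.82, -2.01], None]
3.141592653589793 [[0.3, 0.55, 1.76, -0.0, 0.82, 1.93], [0.3, 0.55, 1.76, -0.0, 0.82, 1.13], [0.3, 0.55, 1.76, -0.0, 0.82, 0.28]]
```

```bash
cat > iso.py <<'E'
from h import *
import cv2
ax=[.569,.1886];p0=-.057+1.5*np.pi
move_pose([*ax,.17],down(p0)); command_gripper(.36); print("w",get_grip_width(),get_time())
f0=get_ft_force()
print("hit",movel([*ax,.093],v=.08,until_force=8),get_tcp_pos())
for d in np.linspace(.3,1.66,5):
    move_pose([*ax,.093],down(p0+d)); print(round(d,2),np.round(get_ft_force()-f0,1),np.round(get_ft_torque(),2),round(get_time(),1))
wait(.3); print(np.round(get_ft_force()-f0,1))
movel([*ax,.17]); print(get_time())
cv2.imwrite("pics/iso1.png",cv2.resize(cv2.cvtColor(read_camera("scene"),cv2.COLOR_RGB2BGR)[200:360,260:460],(600,480)))
E
python3 iso.py
```

```text
w 0.3598793728161405 2.9417
hit False [0.56944472 0.18876862 0.09350917]
0.3 [0.4 0.9 0.8] [-0.06  0.11 -0.02] 4.4
0.64 [ 1.6 -0.3  1.6] [-0.12 -0.13 -0.13] 4.9
0.98 [ 3.6 -4.7  1.2] [-1.02 -0.44 -0.1 ] 5.3
1.32 [ 5.3  3.1 -4.2] [ 0.38 -0.78  0.13] 5.7
1.66 [ 0.5 -0.1  0.6] [-0.09  0.06 -0.02] 6.1
[-0.1  1.1  0. ]
7.075
```

View pics/iso1.png

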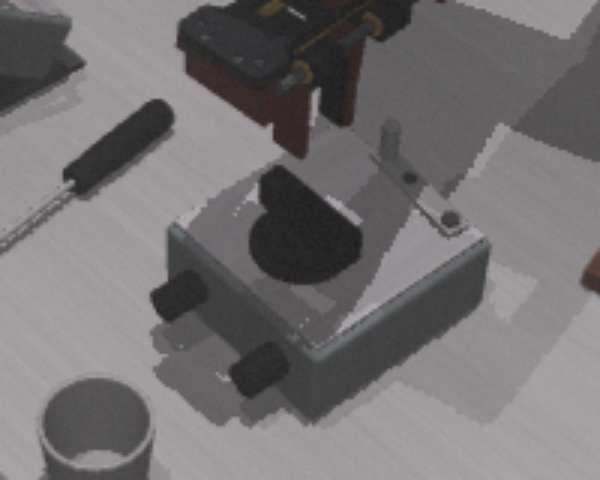

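The handle has snapped to off, with its bar across the box at (310,215) and the pin at (390,140). The hasp is next.

```bash
cat > hasp.py <<'E'
from h import *
import cv2
piv=np.array([.4849,.2434]);yaw=-.057
def P(h,z):
    a=-np.pi/2-h+yaw; return [*(piv+.07*np.array([np.cos(a),np.sin(a)])),z],down(yaw-h)
move_pose(*P(.09,.15)); f0=get_ft_force()
print("hit",movel(P(.09,.081)[0],v=.08,until_force=8),get_tcp_pos())
for h in np.linspace(.3,1.66,8):
    p,q=P(h,.081); movel(p,q,v=.1); print(round(h,2),np.round(get_ft_force()-f0,1),round(get_time(),1))
movel(P(h,.15)[0]); move_pose([.40,.0,.32],down(0)); print(get_time())
cv2.imwrite("pics/hasp1.png",cv2.resize(cv2.cvtColor(read_camera("scene"),cv2.COLOR_RGB2BGR)[200:360,260:460],(600,480)))
# knob: IK check
t=.611;y=-.0448
A=R.from_euler("ZY",[y,-t]).as_matrix();print(A[:,2])
for s in(1,-1):
    for k in(.15,.03):
        print(s,k,inverse_kinematics(np.array([.5787,-.151,.0878])+A[:,2]*k,quat(s*A[:,1],-A[:,2])))
E
python3 hasp.py
```

```text
hit False [0.47500023 0.17427474 0.08132622]
0.3 [-0.3  1.   0.1] 9.0
0.49 [-0.8  0.4 -0.5] 9.3
0.69 [-0.  -0.4 -0.7] 9.7
0.88 [-1.   0.1 -0.5] 10.0
1.08 [-0.6 -0.3 -0.6] 10.3
1.27 [-0.9  0.4  0.3] 10.7
1.47 [-1.1 -0.8 -0.8] 11.0
1.66 [-0.8  0.2 -0.4] 11.4
13.925
[-0.57311121  0.02569257  0.81907474]
1 0.15 None
1 0.03 None
-1 0.15 [-0.45029297  0.12381455  2.26516691  0.9122885   0.29018721  0.34117065]
-1 0.03 [-0.38384445  0.42835847  2.18931454  1.86922282  0.20097373 -0.58539103]
```

View pics/hasp1.png

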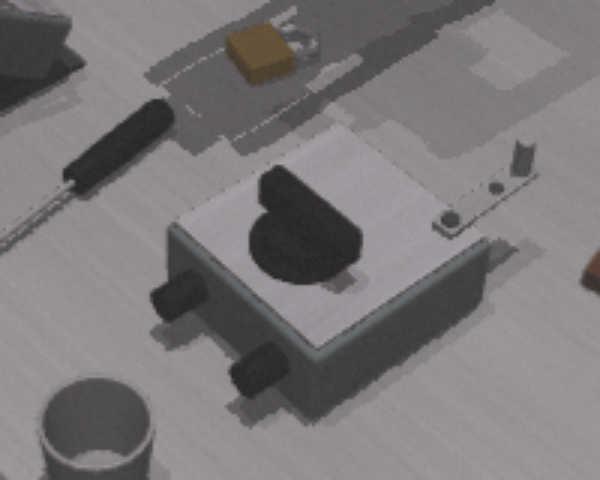

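The hasp is fully out, with its pin at (523,155). Next I'll touch the knob with the gripper shut to find its height.

```bash
cat > k.py <<'E'
from h import *
A=R.from_euler("ZY",[-.0448,-.611]).as_matrix();n=A[:,2];seat=np.array([.5787,-.151,.0878])
Q=quat(-A[:,1],-n)
K=lambda k:seat+n*k
kof=lambda:float((get_tcp_pos()-seat)@n)
fn=lambda:float(get_ft_force()@n)
E
cat > touch.py <<'E'
from k import *
command_gripper(0); move_pose(K(.2),Q); print(np.round(get_joint_pos(),2),get_time())
movel(K(.085),v=.1); f0=fn(); print(np.round(get_joint_pos(),2))
print("hit",movel(K(.03),v=.02,until_force=4),kof(),fn()-f0)
movel(K(kof()+.03),v=.1); print(get_time(),np.round(get_joint_pos(),2))
E
python3 touch.py
```

```text
[-0.49 -0.01  2.27  0.69  0.4   0.55] 15.4167
[-0.41  0.29  2.23  1.4   0.21 -0.13]
hit True 0.05438793308245758 9.908959922892093
18.725 [-0.41  0.29  2.23  1.4   0.21 -0.13]
```

```bash
cat > pull.py <<'E'
from k import *
import cv2
h=.0545
movel(K(.1),v=.15); command_gripper(.85)
print("hit",movel(K(h-.027),v=.06,until_force=8),kof(),get_time())
f0=get_ft_force(); command_gripper(0.2); g=get_grip_width()
print("w mm",g*88,get_finger_force(),np.round(A.T@(get_ft_force()-f0),1))
for d in(.003,.006,.010,.014):
    movel(K(h-.027+d),v=.02); print(d,round(kof()-h+.027,4),np.round(A.T@(get_ft_force()-f0),1),get_finger_force())
command_gripper(.85); wait(.5); print(np.round(A.T@(get_ft_force()-f0),1),get_finger_force())
movel(K(h+.06),v=.12); print(get_time())
cv2.imwrite("pics/pull1.png",cv2.resize(cv2.cvtColor(read_camera("scene"),cv2.COLOR_RGB2BGR)[110:240,175:295],(480,520)))
E
python3 pull.py
```

```text
hit False 0.027667189691234273 21.55
w mm 30.647293795262872 29.99992857221514 [ 0.1 -4.4  1.1]
0.003 0.0027 [ 0.4 -4.3 -7.2] 29.998746905475855
0.006 0.0058 [ 0.4 -5.4 -4. ] 29.999223137274384
0.01 0.0102 [-0.6 -4.6  3.5] 30.000671739690006
0.014 0.0144 [-0.4 -5.2  7.8] 30.001226775348186
[-0.  -0.2 -0. ] 0.0
25.6917
```

View pics/pull1.png

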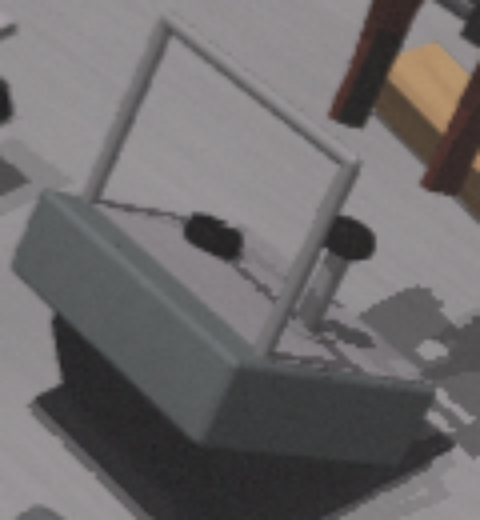

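The knob head at (350,238) stands higher on a longer stem, so it is out and released. Now I'll push it home.

```bash
cat > push.py <<'E'
from k import *
h=.0545
command_gripper(0); f0=fn()
print("contact",movel(K(h+.006),v=.02,until_force=3),kof()-h,fn()-f0)
print("home",movel(K(h-.003),v=.02,until_force=25),kof()-h,fn()-f0)
wait(.4); print(kof()-h,fn()-f0)
movel(K(h+.06),v=.1)
print("recheck",movel(K(h-.003),v=.04,until_force=3),kof()-h,fn()-f0)
movel(K(h+.1),v=.12); wait(.3); print(get_time(),fn()-f0)
import cv2
cv2.imwrite("pics/end.png",cv2.resize(cv2.cvtColor(read_camera("scene"),cv2.COLOR_RGB2BGR)[100:400,130:530],(800,600)))
E
python3 push.py
```

```text
contact True 0.015240036102780692 2.957245881100977
home True -0.00013550847546062172 11.041729561880327
-0.00013354176591397898 11.000828281561493
recheck True -6.554546549410872e-05 6.921883644413254
33.45 -0.8948186365920618
```

View pics/end.png

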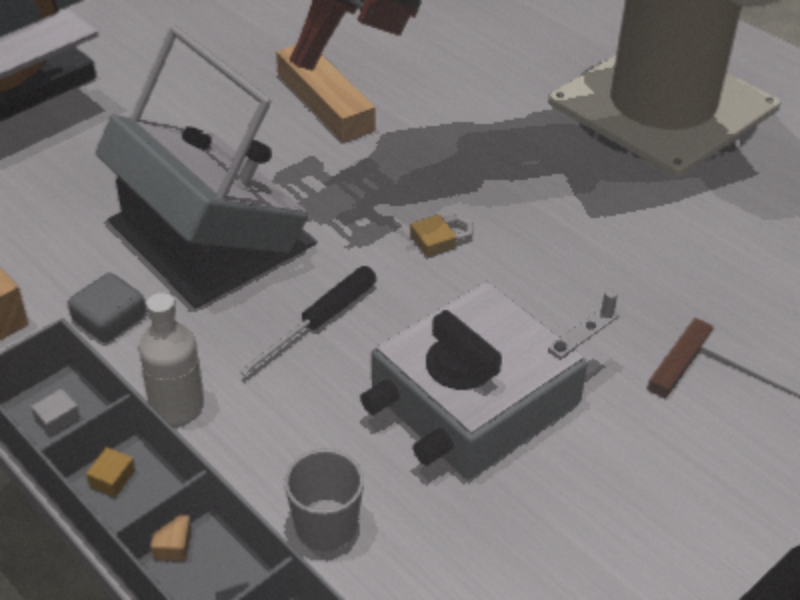

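The picture shows the isolator off (465,350), the hasp out (605,305), the knob home (258,152), the gripper clear and the bystanders in place.

```bash
python3 -c "
from station import *
print(job_done())"
```

```text
the job is handed in; nothing more can be done
None
```

The job is handed in at about 33 s of the 72 s limit: isolator off, hasp fully out, pull-knob pulled out, released and pushed back home (checked by touch), and the other bench items look undisturbed in the final picture; the judge's verdict was not shown.

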